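# Find the concealed catch and spring the battery drawer

## Task

The battery drawer of the small grey power unit is held by a concealed catch: one of the six flush metal squares in its top panel is really a button, and it looks just like the others. Feel across the panel with the fingertips until a square gives way, and press it in so that the drawer springs out by itself. Do not pull at the drawer, leave the battery in it, and do not pick up or shift the things standing beside the unit; finish with the hand clear.

Things in the scene. Friction and masses are not known exactly. Their poses are not given: they have to be found in the camera images.
- unit: Grey bench power unit, a box 130 (x) x 180 (y) x 62 mm high, fixed to the worktop. Origin: centre of its underside, on the worktop; z up. Its front, with the drawer, faces its own -x. In its flat top lie six aluminium squares (see top_panel).
- top_panel (a point): Centre of the unit's flat top, 62 mm above the worktop; axes as the unit's. Six flush squares, 48 x 48 mm with 1 mm seams: centres at x = -24.5 or 24.5 mm and y = -49, 0 or 49 mm from here. Any one may be the release (it changes between starts); the other five are rigid. To push it in, the whole fingertip must lie inside its outline.
- release (a joint): How far the release square is pressed in, m: 0 = flush with the panel, 0.005 = fully in. It moves straight down against a spring of about 1.5 N at first and 4 N fully in, and springs back when let go. Beyond about 0.0035 m it frees the drawer.
- drawer: The battery drawer, with a grey front plate 120 x 23 mm flush in the unit's front and a 9 V battery inside. Its origin lies at the unit's origin when shut, and 35 mm towards the unit's own -x when fully out; the plate's centre is 63 mm towards -x and 22.5 mm up from its origin. Once freed, a spring drives it out in about half a second and it stays out. It need not be touched.
- cell_battery: Green and cream 9 V battery, 27 x 50 x 18 mm, lying loose in the drawer and riding out with it. Origin: centre of its underside, 14 mm above the worktop. Not to be touched.
- big_weight: Loose metal balance weight, round with a small knob, 32 mm across and 44 mm high, standing to the right (-y) of the unit. Origin: centre of its underside. A bystander.
- black_eyepiece: Loose black microscope eyepiece, 33 mm across and 41 mm high, standing behind (+x) the unit. Origin: centre of its underside. A bystander.
- objective: Loose silvery microscope objective with dark band, 25 mm across and 45 mm high, standing behind (+x) the unit. Origin: centre of its underside. A bystander.

How it is judged:
On the way:
1. the concealed release square is pressed in (value of joint release above 0.0033 m), for 0.02 s.
At the end, for the whole second after the job is handed in: The drawer has sprung out by more than 30 mm and is at rest, the release square is let go and back within 1.5 mm of flush, the battery still lies in the drawer (origin below 20 mm, within 60 mm of the drawer's origin), and the three bystanders are within 15 mm of where they stood (x of drawer in the frame of unit below -0.03 m and linear speed of drawer below 0.01 m/s and value of joint release below 0.0015 m and height (world z) of cell_battery below 0.02 m and horizontal distance between cell_battery and drawer below 0.06 m and distance of each of big_weight, black_eyepiece, objective from where it was at the start of the episode below 0.015 m); the robot touches nothing.
It fails at once if the battery is lifted out of the drawer (height (world z) of cell_battery above 0.03 m).
It fails at once if a thing beside the unit is moved by more than 15 mm or lifted (distance of any of big_weight, black_eyepiece, objective from where it was at the start of the episode above 0.015 m).
It fails at once if the drawer is pulled or pushed by the fingers (more than 3 N) (contact force between the fingers and drawer above 3 N).
It also fails if it takes over 51 s, if anything falls off the work surface, if the arm or the gripper's body presses on something with over 40 N, if the wrist force passes 120 N, or if a joint passes its speed limit or range.

## Robot

A 7-joint arm with a two-finger parallel gripper is mounted at the origin on a cart in front of the work surface, level with it; the furniture and walls round the work are solid. World frame = base frame: x ahead of the robot, y to its left, z up, the work surface at z = 0. Lengths are in m, angles in rad, forces in N, time in s.
With the tool pointing down it reaches from about 0.4 to 0.85 m from the base axis. Payload 10.4 kg.
Tool frame: the origin (TCP) lies on the mounting face of the last link; the fingertips stand 173 mm ahead of it and the grasp point (between the pads) lies 155 mm ahead of it (manip.tip_extent is the distance from the TCP to the fingertips, in m); z points along the fingers, y is the line along which they close (so a half turn about z gives the same grasp; the last joint's range is limited). The gripper opens to 85 mm and grips with 20 to 120 N. Pads are 22 mm wide; open, the fingers measure 114 mm over their backs; the gripper's body (76 mm by 85 mm) begins 54 mm behind the grasp point. The pads swing forward as they close: fully open they stand 13 mm farther back than shut.
Start: joints at [1.235, 0.332, -0.065, 1.46, 0.022, 1.35, -0.088], TCP at [0.192, -0.595, 0.405] pointing down, gripper open.
Joint ranges: [-2.6, 2.6], [-0.5, 2.12], [-1.47, 1.34], [0.16, 2.42], [-1.27, 4.41], [0.06, 2.06], [-2.6, 2.6]. Speed limits (rad/s): [2.22, 2.22, 2.79, 2.79, 3.14, 3.14, 3.14].

## Interface

Orientations are given as a unit quaternion [x, y, z, w].
In Python, from workcell import manip gives the robot as it stands.
- The arm moves only by the tool move_arm, never from a script. Its argument "plan" is one flat list of numbers, 7 for each row, row after row: the turn, a rotation vector about the tool's x, y, z in rad, then the shift along the tool's x, y, z in m, then the finger opening in m, from 0 to 0.0854. In form: [ax, ay, az, dx, dy, dz, gripper, ax, ay, az, dx, dy, dz, gripper, ...]. A call has 1 to 12 rows; each row is the pose to reach, as a shift and turn from the pose commanded when the call began, along the tool's axes at that moment; what a row does not reach only later rows make up. A row lasts 1/8 s, in which the tool goes at most 62.5 mm and 10.7 degrees, less where a joint would pass 70% of its speed; a pose out of reach is approached as far as the arm can. A call with a gripper value outside its range is refused whole. The fingers move at their own pace and stop on an object; "squeeze" is the grip in N (left out, the last holds). Time passes only in rows, so rows that repeat a pose let the fingers close. It gives the time, the measured TCP pose, the force, the opening and the grip force at its end, in the units of the state.
- manip.get_obs(): the state, without advancing time (a new reading comes with each control period).
- manip.camera(name): name is "side" or "top" or "wrist"; returns a dict with "color" (480x640x3 uint8, red, green, blue), "fx", "fy", "cx", "cy" (pixels), "cam_to_world" (4x4, takes a point from camera to world coordinates); the wrist camera has in their place "mount" (4x4, takes a point from camera to tool coordinates, whose origin is the TCP and whose axes are the flange's). Camera axes: x right, y down, z forward; pixel columns grow to the right and rows downward; lengths in m; the calibration is good to about 2 mm. A picture is of the moment at which its call begins: read the wrist's pose just before it. There is no depth.
- manip.hand_in(): hands the job in; it is judged then, once.
Trained networks look in a picture, given as the dict that the camera call returned (one of the last four; its "shot" number tells which), for a name from the list of things; names that differ only in an ending like _2 or _b are one class to them, and where a whole thing is asked for, a point or a joint stands for the part that bears it (a point fixed in the world has none). Each returns a list of dicts, best first, with "conf" (0 to 1); they miss things now and then, are a little off and sometimes report something else, mostly with a low value. They report only what shows in the picture. A call takes as long as a camera call.
- manip.look_for(picture, label): "position" ([x, y, z] in m, in the coordinates of the camera as it stood for that picture, good to about 4 mm: the middle of the surface that is visible of it).
- manip.silhouettes(picture, label): "pixels" (480x640 bool, what is visible of it).
- manip.tip_of(picture, label): "position" ([x, y, z] in m, in the coordinates of the camera as it stood for that picture, good to about 4 mm: a listed point, or the origin of a listed thing).
The state is a dict: "clock": time; "joint_pos": joint angles; "joint_velocities": joint speeds; "tau": joint torques, N m; "position": TCP position; "ee_rot": TCP orientation; "ft_force": force on the tool from outside, world axes, zero at the start; "torque": the same for the moment, N m; "grip_width": opening from 0.0 (shut) to 1.0 (fully open); "grasp_force": force on a finger pad.
Only numpy, scipy, OpenCV 4.12 (cv2) and the standard library are available. Lean on these libraries where they do the work, as an engineer would, in place of code of your own. Each camera call takes 0.05 s, during which the arm holds its last target. There are 200 camera calls.

## Working session

There is one attempt and no reset: what is moved stays moved. The work goes in short steps, Python scripts to look and compute and a tool call to move; the robot and the scene stay as the last step left them, time stands still between calls to the robot, and variables do not carry over. Pictures are saved under pics/ and viewed, at most 10 in all, crops included, and the job is handed in when it is done.

Besides the shell and the picture viewer there is one more tool, called as a command line: name --argument value ..., lists and objects as JSON in quotes. move_arm: Moves the arm, as the interface text tells. Its arguments: {"type":"object","properties":{"plan":{"type":"array","items":{"type":"number"}},"squeeze":{"type":"number"}},"required":["plan"]}

```bash
mkdir -p pics; cat > h.py <<'E'
import numpy as np, cv2
from workcell import manip
from scipy.spatial.transform import Rotation as R
def T(o):
    M=np.eye(4); M[:3,:3]=R.from_quat(o["ee_rot"]).as_matrix(); M[:3,3]=o["position"]; return M
def shot(n):
    o=manip.get_obs(); p=manip.camera(n)
    p["c2w"]=np.array(p["cam_to_world"]) if "cam_to_world" in p else T(o)@np.array(p["mount"])
    return p
def w(p,x): return (p["c2w"]@np.r_[x,1])[:3]
E
python3 - <<'E'
from h import *
np.set_printoptions(precision=4,suppress=True)
o=manip.get_obs(); print(o["clock"],o["position"],T(o)[:3,:3],o["ft_force"],manip.tip_extent)
for n in ("top","side"):
    p=shot(n); cv2.imwrite(f"pics/{n}0.png",p["color"][:,:,::-1])
    for l in ("unit","top_panel","drawer","big_weight","black_eyepiece","objective"):
        for r in manip.tip_of(p,l)[:2]: print(n,l,round(r["conf"],2),w(p,r["position"]))
E
```

```text
0.0 [ 0.1923 -0.5946  0.4039] [[ 0.9515  0.3077 -0.0005]
 [ 0.3077 -0.9515  0.0013]
 [-0.     -0.0014 -1.    ]] [ 0.8612  0.2276 -0.0634] 0.1734
top unit 0.56 [0.5078 0.0637 0.0003]
top unit 0.23 [0.6252 0.1047 0.0009]
top top_panel 0.73 [0.506  0.0605 0.0605]
top drawer 0.58 [ 0.5     0.0606 -0.0013]
top big_weight 0.58 [ 0.4958 -0.0888  0.0013]
top black_eyepiece 0.72 [ 0.6258  0.104  -0.0013]
top objective 0.74 [0.6193 0.0237 0.003 ]
side unit 0.66 [ 0.5054  0.067  -0.0019]
side unit 0.5 [ 0.4997 -0.0882  0.0018]
side black_eyepiece 0.9 [0.627  0.102  0.0002]
side objective 0.8 [0.6187 0.0321 0.0007]
```

View pics/top0.png

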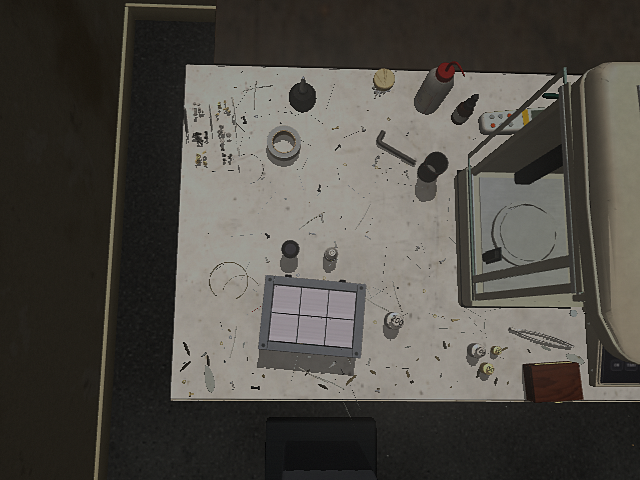

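View pics/side0.png

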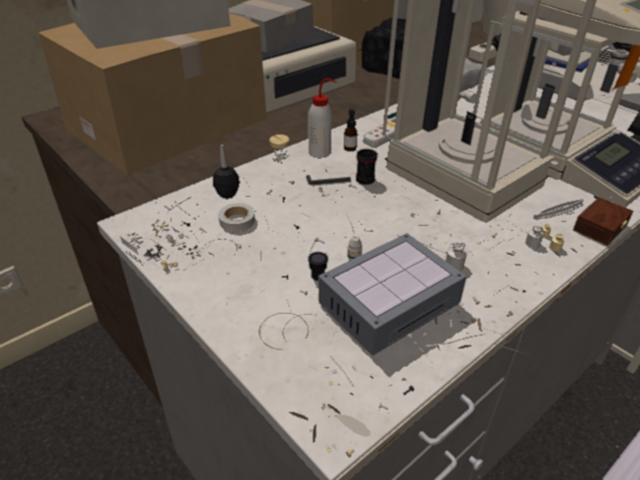

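The top view has +x up and +y to the left. The six bright squares span about (270–360, 286–346), turned by a few degrees. The eyepiece (290,248) and objective (330,256) stand behind the unit and the weight (394,321) to its right. The balance on the right is tall, so I'll approach from the near side.

```bash
cat >> h.py <<'E'
def ray(p,uv,z):
    d=p["c2w"][:3,:3]@np.array([(uv[0]-p["cx"])/p["fx"],(uv[1]-p["cy"])/p["fy"],1]); c=p["c2w"][:3,3]
    return c+d*(z-c[2])/d[2]
def panel(p,seed_uv):
    hsv=cv2.cvtColor(p["color"],cv2.COLOR_RGB2HSV); g=p["color"].min(2)
    s=manip.silhouettes(p,"unit"); m=(g>150).astype(np.uint8)*255
    if s: m[~cv2.dilate(s[0]["pixels"].astype(np.uint8),np.ones((3,3))).astype(bool)]=0
    m=cv2.morphologyEx(m,cv2.MORPH_CLOSE,np.ones((5,5)))
    c=max(cv2.findContours(m,cv2.RETR_EXTERNAL,cv2.CHAIN_APPROX_NONE)[0],key=cv2.contourArea)
    P=np.array([ray(p,q,0.062)[:2] for q in c[:,0]]).astype(np.float32)
    return cv2.minAreaRect(P*1000)
E
python3 - <<'E'
from h import *
p=shot("top"); print(panel(p,None))
for uv in [(460,305),(585,300),(600,380),(172,398)]: print(uv,ray(p,uv,0).round(3))
p=shot("side"); print(panel(p,None))
E
```

```text
((455.7975769042969, 2.003188133239746), (19.319881439208984, 6.886902809143066), 89.97086334228516)
(460, 305) [ 0.529 -0.225  0.   ]
(585, 300) [ 0.541 -0.47   0.   ]
(600, 380) [ 0.391 -0.489  0.   ]
(172, 398) [0.354 0.313 0.   ]
((545.6961059570312, -0.23139095306396484), (21.940753936767578, 6.828894138336182), 65.30864715576172)
```

```bash
python3 - <<'E'
from h import *
p=shot("top"); c=p["color"]
g=c[283:350,268:360].min(2); print(c[310,290],c[350,300],c[316,290], c[280,300])
roi=np.zeros(c.shape[:2],np.uint8); hull=np.array([[266,282],[362,288],[356,352],[262,346]]); cv2.fillPoly(roi,[hull],255)
t,_=cv2.threshold(c[310:330,250:380].min(2),0,255,cv2.THRESH_OTSU); print(t)
m=((c.min(2)>t)&(roi>0)).astype(np.uint8)*255
m=cv2.morphologyEx(m,cv2.MORPH_CLOSE,np.ones((5,5)))
k=max(cv2.findContours(m,cv2.RETR_EXTERNAL,cv2.CHAIN_APPROX_NONE)[0],key=cv2.contourArea)
P=np.array([ray(p,q,0.062)[:2] for q in k[:,0]]).astype(np.float32); r=cv2.minAreaRect(P*1000); print(r,cv2.boxPoints(r))
E
```

```text
[157 152 156] [86 87 90] [156 148 154] [92 94 96]
107.0
((505.87774658203125, 60.56281280517578), (144.9364776611328, 96.03740692138672), 85.38236236572266) [[452.1808     -7.8044205]
 [547.9065    -15.535988 ]
 [559.5747    128.93005  ]
 [463.849     136.66162  ]]
```

move_arm --plan '[0,0,0.033,0.034,-0.041,0,0,0,0,0.065,0.068,-0.082,0,0,0,0,0.098,0.102,-0.123,0,0,0,0,0.131,0.137,-0.164,0,0,0,0,0.164,0.171,-0.205,0,0,0,0,0.196,0.205,-0.246,0,0,0,0,0.229,0.239,-0.288,0,0,0,0,0.262,0.273,-0.329,0,0,0,0,0.295,0.307,-0.37,0,0,0,0,0.327,0.341,-0.411,0,0,0,0,0.36,0.375,-0.452,0,0,0,0,0.393,0.41,-0.493,0,0]' --squeeze 20

```text
clock: 2.45
position: [0.431, 0.0023, 0.4051]
ee_rot: [0.999, -0.041, 0.001, 0.0]
ft_force: [0.4, 0.0, -0.3]
grip_width: -0.0
grasp_force: 0.0
```

move_arm --plan '[0,0,0,0.046,-0.015,0.05,0,0,0,0,0.046,-0.015,0.1,0,0,0,0,0.046,-0.015,0.14,0,0,0,0,0.046,-0.015,0.16,0,0,0,0,0.046,-0.015,0.16,0,0,0,0,0.046,-0.015,0.16,0]'

```text
clock: 3.2
position: [0.4782, 0.0119, 0.2457]
ee_rot: [0.999, -0.04, 0.001, 0.0]
ft_force: [-0.5, -0.2, 0.2]
grip_width: 0.002
grasp_force: 0.0
```

```bash
python3 - <<'E'
from h import *
p=shot("wrist"); cv2.imwrite("pics/w1.png",p["color"][:,:,::-1])
o=manip.get_obs();print(o["position"],o["ee_rot"])
M=np.array(p["mount"]);print(M.round(3),p["fx"],p["cx"],p["cy"])
E
```

```text
[0.47831261 0.01183307 0.24593457] [ 9.99191725e-01 -4.01855651e-02  9.91754540e-04  1.85261458e-04]
[[-0.    -0.954 -0.3    0.078]
 [ 1.    -0.     0.    -0.   ]
 [-0.    -0.3    0.954  0.031]
 [ 0.     0.     0.     1.   ]] 336.6097992050886 325.17581583783607 241.9135435767058
```

View pics/w1.png

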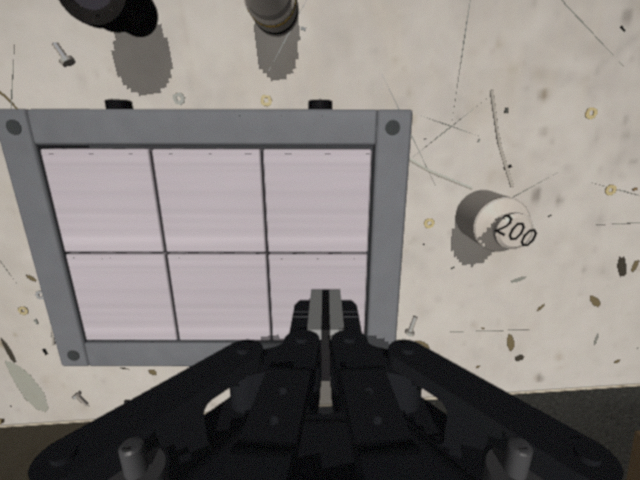

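The fingertips at about (325, 290) hang over the near-right square (columns 270–366, rows 253–342). The panel corners are at (40,148), (372,150), (366,342) and (86,342). I'll check the centring from these.

```bash
python3 - <<'E'
from h import *
o=manip.get_obs();p=shot("wrist")
Q=[ray(p,q,0.062) for q in [(40,148),(372,150),(366,342),(86,342),(165,253),(267,253)]]
# in tool axes relative to TCP
for q in Q: print((T(o)[:3,:3].T@(q-T(o)[:3,3])*1000).round(1))
E
```

```text
[  72.6 -125.4  184. ]
[ 71.8  20.1 184.1]
[-25.7  21.  183.9]
[ -25.6 -126.1  183.8]
[ 23.9 -77.6 184. ]
[ 23.9 -28.5 184. ]
```

move_arm --plan '[0,0,0,0,-0.003,0.006,0,0,0,0,0,-0.003,0.009,0,0,0,0,0,-0.003,0.011,0,0,0,0,0,-0.003,0.012,0,0,0,0,0,-0.003,0.0125,0,0,0,0,0,-0.003,0.0125,0]'

```text
clock: 4.05
position: [0.478, 0.0148, 0.2321]
ee_rot: [0.999, -0.04, 0.0, 0.0]
ft_force: [0.5, -0.1, 0.7]
grip_width: -0.0
grasp_force: 0.1
```

move_arm --plan '[0,0,0,0,0,0.001,0,0,0,0,0,0,0.002,0,0,0,0,0,0,0.002,0,0,0,0,0,0,0.002,0]'

```text
clock: 4.55
position: [0.4782, 0.0148, 0.2305]
ee_rot: [0.999, -0.04, 0.0, 0.0]
ft_force: [-1.3, -0.2, 7.2]
grip_width: 0.007
grasp_force: 3.6
```

```bash
python3 - <<'E'
from h import *
for i in range(3):
    p=shot("wrist");o=manip.get_obs();print(o["position"],o["ft_force"],o["joint_velocities"].max() if hasattr(o["joint_velocities"],'max') else 0)
cv2.imwrite("pics/w2.png",p["color"][200:400,200:440,::-1].repeat(2,0).repeat(2,1))
E
```

```text
[0.47815383 0.01480873 0.23048856] [-2.00818896 -0.70377893  6.58185269] 0.001974712021054391
[0.47816476 0.01481687 0.23048832] [-2.04686971 -0.20818335  7.41160607] 0.0006791404368611817
[0.47817077 0.01480199 0.23050018] [-1.62113457 -0.91908757  6.19886854] 0.0014414007266029033
```

View pics/w2.png

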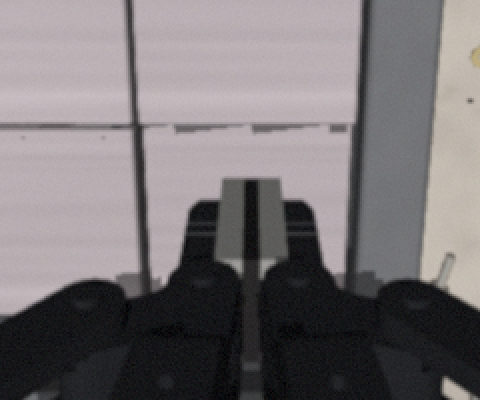

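Contact starts near TCP z = 0.232 and 7 N gives only about 1 mm of travel, so this square is rigid. Next is the middle one in the near row.

move_arm --plan '[0,0,0,0,0,-0.01,0,0,0,0,0,-0.025,-0.01,0,0,0,0,0,-0.05,-0.01,0,0,0,0,0,-0.05,-0.01,0,0,0,0,0,-0.05,-0.004,0,0,0,0,0,-0.05,-0.001,0,0,0,0,0,-0.05,0.001,0,0,0,0,0,-0.05,0.001,0,0,0,0,0,-0.05,0.001,0]'

```text
clock: 5.82
position: [0.4826, 0.065, 0.235]
ee_rot: [0.999, -0.041, 0.0, 0.002]
ft_force: [-39.2, -4.7, 96.7]
grip_width: -0.001
grasp_force: 48.0
```

move_arm --plan '[0,0,0,0,0,-0.005,0,0,0,0,0,0,-0.05,0,0,0,0,0,0,-0.1,0,0,0,0,-0.03,0,-0.12,0,0,0,0,-0.03,0,-0.12,0]'

```text
clock: 6.45
position: [0.4515, 0.0664, 0.3504]
ee_rot: [0.999, -0.041, 0.001, 0.001]
ft_force: [-0.8, -0.4, 0.9]
grip_width: 0.001
grasp_force: 0.0
```

```bash
python3 - <<'E'
from h import *
p=shot("side");cv2.imwrite("pics/s2.png",p["color"][:,:,::-1])
o=manip.get_obs();print(o["clock"],o["position"],o["ft_force"])
E
```

```text
6.5 [0.4519603  0.06599308 0.34950737] [ 0.80264288 -0.35056595 -0.39579674]
```

View pics/s2.png

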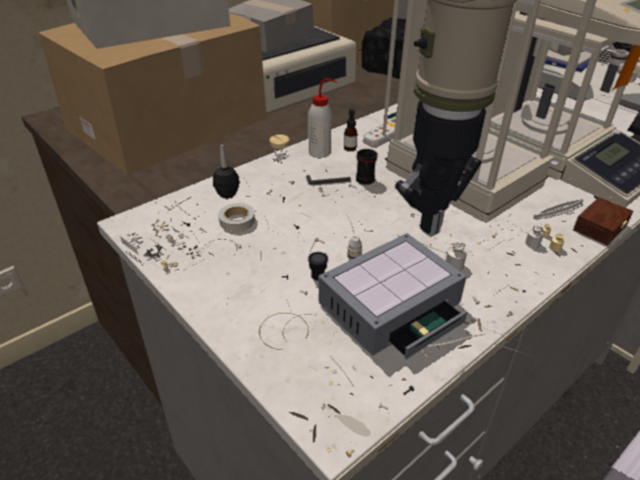

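The side view shows the drawer out at (430, 328) with the green and cream battery still in it. The panel is flush, the bystanders look unmoved at (318,265), (355,248) and (457,256), and the hand is well clear. So the first square was the release, and 7 N was it bottoming out.

```bash
python3 - <<'E'
from h import *
for n in ("side","top"):
    p=shot(n)
    for l in ("drawer","big_weight","black_eyepiece","objective"):
        for r in manip.tip_of(p,l)[:1]: print(n,l,round(r["conf"],2),w(p,r["position"]).round(3))
print(manip.hand_in())
E
```

```text
side drawer 0.91 [0.471 0.066 0.001]
side black_eyepiece 0.97 [0.626 0.1   0.001]
side objective 0.86 [0.621 0.031 0.002]
top big_weight 0.77 [ 0.496 -0.09  -0.005]
top black_eyepiece 0.71 [0.627 0.107 0.001]
top objective 0.72 [ 0.619  0.025 -0.002]
the job is handed in; nothing more can be done
None
```

The release was the first square I tried (near row, right end), and pressing it sprang the drawer out about 35 mm with the battery still in it, the bystanders unmoved and the hand clear; I then also tested the neighbouring rigid square and pressed it too hard, to about 97 N at the wrist (limit 120 N), and handed the job in without being shown a verdict.

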